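Fit the missing cell into the battery module row

TASK

The battery module is one cell short: take the tested cell out of the test nest, stand it upright on the bare bench and let go so that you can take it again by its narrow ends, then push it down into the narrow gap in the row of cells, nudging its neighbours apart, until it stands fully home on the tray floor, level with the others and let go. All six cells must end upright in the tray; do not topple any cell of the row or lift it out, and leave the pliers, tape and brush where they lie.

Things in the scene. Friction and masses are not known exactly. Their poses are not given: they have to be found in the camera images.
- cell: Loose battery cell to go into the row: flat upright aluminium block, 60 mm wide (its x), 26 mm thick (its y), 62 mm tall (its z), all edges rounded to 5 mm, two terminal studs 3 mm high on top; weighs about 0.24 kg. Origin: centre of the underside. Starts standing in the test nest, axes parallel to the nest's. Carry it low: a gantry beam crosses at x 0.58 m, 0.55 m above the bench.
- test_nest: Fixed nest. Base 130 x 74 mm (x, y), 10 mm high; the cell stands on its centre. Grey cheeks (42 mm in y, 14 thick, 75 high) cover the cell's narrow ends at +x and -x, 1.5 mm play; lips up to 45 mm height reach 8 mm round the broad faces (6 thick, 1.7 mm play), leaving 39 mm of each face open. Studs outside the cheeks end 59 mm from centre. Cell comes out straight up only. Origin: centre of underside, z up.
- module_tray: Fixed steel tray; the row of cells runs along its y. Floor 5 mm thick, inside 66 mm (x) by 164 mm (y), outside 82 x 196. Side rails at +x and -x 16 mm high, 4 thick; end plates at +y and -y 40 mm high. A seated cell has its underside 5 mm and top 67 mm over the bench, its width along the tray's x. Six cells fit with 8 mm to spare in all. Origin: centre of underside, z up.
- row_cell_1: Cell of the row, first, at the tray's -y end. Same shape, size and axes as the loose cell; stands loose on the tray floor, axes parallel to the tray's, a few mm of play beside it. Origin: centre of the underside.
- row_cell_2: Cell of the row, second; the gap is on its +y side. Same shape, size and axes as the loose cell; stands loose on the tray floor, axes parallel to the tray's, a few mm of play beside it. Origin: centre of the underside. The gap between cells 2 and 3 is 18 to 22 mm at the start, less than the 26 mm cell, whose rounded edges push them apart.
- row_cell_3: Cell of the row, third; the gap is on its -y side. Same shape, size and axes as the loose cell; stands loose on the tray floor, axes parallel to the tray's, a few mm of play beside it. Origin: centre of the underside. The gap between cells 2 and 3 is 18 to 22 mm at the start, less than the 26 mm cell, whose rounded edges push them apart.
- row_cell_4: Cell of the row, fourth. Same shape, size and axes as the loose cell; stands loose on the tray floor, axes parallel to the tray's, a few mm of play beside it. Origin: centre of the underside.
- row_cell_5: Cell of the row, fifth, at the tray's +y end. Same shape, size and axes as the loose cell; stands loose on the tray floor, axes parallel to the tray's, a few mm of play beside it. Origin: centre of the underside.
- pliers: Red-handled needle-nose pliers, 153 x 50 x 13 mm, lying on the bench; bystander. Origin at the centre of the underside, x along their length.
- tape: Roll of pale masking tape, 96 mm across, 24 mm high, lying flat; bystander. Origin at the centre of the underside.
- brush: Flat brush with wooden handle, 198 x 31 x 11 mm, lying on the bench; bystander. Origin at the centre of the underside, x along its length.
There are look-alikes about, which are no part of the job. Several things have the shape of the test_nest; the one meant has the colours described above.

How it is judged:
On the way, in this order (a step that is already met when the one before it is completed fails the run):
1. the cell stands upright and let go on the bare bench, clear of the nest and the tray (height (world z) of cell below 0.004 m and angle between cell's own z axis and vertical below 0.08 rad and contact force between cell and the fingers below 0.05 N and contact force between cell and module_tray below 0.05 N and contact force between cell and test_nest below 0.05 N and linear speed of cell below 0.02 m/s), for 0.2 s.
2. the cell stands between its two neighbours on the tray floor (angle between cell's own z axis and vertical below 0.08 rad and z of cell in the frame of module_tray below 0.0085 m and x of cell in the frame of module_tray between -0.007 and 0.007 m and y of cell in the frame of row_cell_2 between 0.022 and 0.034 m and y of cell in the frame of row_cell_3 between -0.034 and -0.022 m and angle between the x axis of cell and the x axis of module_tray, either way round below 0.1 rad and horizontal distance between cell and module_tray below 0.04 m), for 0.2 s.
At the end, for the whole second after the job is handed in: The cell stands let go between row cells 2 and 3 (22 to 34 mm from the middle of each along the row), square to the tray within 0.1 rad; all six cells at rest, upright within 0.08 rad, on the tray floor within 3.5 mm and within 7 mm of its centre line (all of step 2 and angle between each of row_cell_1, row_cell_2, row_cell_3, row_cell_4, row_cell_5's own z axis and vertical below 0.08 rad and z of each of row_cell_1, row_cell_2, row_cell_3, row_cell_4, row_cell_5 in the frame of module_tray below 0.0085 m and linear speed of each of row_cell_1, row_cell_2, row_cell_3, row_cell_4, row_cell_5, cell below 0.02 m/s and x of row_cell_1 in the frame of module_tray between -0.007 and 0.007 m and x of row_cell_2 in the frame of module_tray between -0.007 and 0.007 m and x of row_cell_3 in the frame of module_tray between -0.007 and 0.007 m and x of row_cell_4 in the frame of module_tray between -0.007 and 0.007 m and x of row_cell_5 in the frame of module_tray between -0.007 and 0.007 m and contact force between cell and the fingers below 0.05 N); the robot touches nothing.
It fails at once if a cell of the row is toppled (leans more than about 23 degrees) or lifted more than 30 mm (angle between any of row_cell_1, row_cell_2, row_cell_3, row_cell_4, row_cell_5's own z axis and vertical above 0.4 rad or height (world z) of any of row_cell_1, row_cell_2, row_cell_3, row_cell_4, row_cell_5 above 0.035 m).
It fails at once if the pliers, tape roll or brush are moved more than 30 mm (distance of any of pliers, tape, brush from where it was at the start of the episode above 0.03 m).
It also fails if it takes over 51 s, if anything falls off the work surface, if the arm or the gripper's body presses on something with over 40 N, if the wrist force passes 120 N, or if a joint passes its speed limit or range.

ROBOT

A 7-joint arm with a two-finger parallel gripper is mounted at the origin on a cart in front of the work surface, level with it; the furniture and walls round the work are solid. World frame = base frame: x ahead of the robot, y to its left, z up, the work surface at z = 0. Lengths are in m, angles in rad, forces in N, time in s.
With the tool pointing down it reaches from about 0.425 to 0.925 m from the base axis. Payload 6.8 kg.
Tool frame: the origin (TCP) lies on the centre line of the jaws, within the pads' length; the fingertips stand 14 mm ahead of it and the grasp point (between the pads) lies 5 mm behind it (r.nose_length is the distance from the TCP to the fingertips, in m); z points along the fingers, y is the direction in which the jaws open and shut (so a half turn about z gives the same grasp; the last joint's range is limited). The gripper opens to 85 mm and grips with 20 to 120 N. Pads are 22 mm wide; open, the fingers measure 114 mm over their backs; the gripper's body (76 mm by 85 mm) begins 54 mm behind the grasp point. The pads swing forward as they close: fully open they stand 13 mm farther back than shut.
Start: joints at [1.066, 0.477, 0.022, 1.555, -0.011, 1.109, -0.083], TCP at [0.261, -0.623, 0.245] pointing down, gripper open.
Joint ranges: [-2.96, 2.96], [-0.34, 2.1], [-1.41, 1.46], [0.24, 2.44], [-1.37, 4.51], [0.17, 1.92], [-2.96, 2.96]. Speed limits (rad/s): [2.39, 2.39, 3.14, 3.14, 3.14, 3.14, 3.14].

INTERFACE

Orientations are given as a rotation vector (axis times angle).
In Python, from bench import r, imaging, look_for, outline_of gives the robot as it stands. The module is installed in compiled form; this text tells all that it offers.
- The arm moves only by the tool carry_out, never from a script. Its arguments are lists of equal length, an entry for each row: "offset": the shift along the tool's x, y, z as a fraction of full scale, a list of three; "turn": the turn, a rotation vector about the tool's x, y, z as a fraction of full scale, a list of three. A call has 1 to 8 rows; each row is the pose to reach, as a shift and turn from the pose commanded when the call began, along the tool's axes at that moment; what a row does not reach only later rows make up. Full scale, the value 1, is 0.5 m for a shift and 1.5 rad for a turn. A row lasts 1/10 s, in which the tool goes at most 50 mm and 8.59 degrees, less where a joint would pass 70% of its speed; a pose out of reach is approached as far as the arm can. A call with a number of a shift or a turn outside -1 to 1 is refused whole. A call with a gripper value outside its range is refused whole. "hand" is the closure, from 0 (fully open) to 1 (shut), set as the call begins (left out, the last holds). The fingers move at their own pace and stop on an object; "force" is the grip in N (left out, the last holds). Time passes only in rows, so rows that repeat a pose let the fingers close. It gives the time, the measured TCP pose, the force and the opening at its end, in the units of the state.
- r.get_obs(): the state, without advancing time (a new reading comes with each control period).
- imaging.grab_frame(name): name is "side" or "top" or "wrist"; returns a dict with "pixels" (384x512x3 uint8, red, green, blue), "fx", "fy", "cx", "cy" (pixels), "R" (3x3) and "t" (3): a world point X has camera coordinates R X + t. Camera axes: x right, y down, z forward; pixel columns grow to the right and rows downward; lengths in m; the calibration is good to about 2 mm. A picture is of the moment at which its call begins. There is no depth.
- r.hand_in(): hands the job in, once; it reports no verdict.
Trained networks look in the newest picture that a camera, given by its name, has taken for a name from the list of things; names that differ only in an ending like _2 or _b are one class to them, and where a whole thing is asked for, a point or a joint stands for the part that bears it (a point fixed in the world has none). Each returns a list of dicts, best first, with "score" (0 to 1); they miss things now and then, are a little off and sometimes report something else, mostly with a low value. They report only what shows in the picture. A call takes as long as a camera call. They do not tell look-alikes from the thing itself.
- look_for(query, camera): "xyz" ([x, y, z] in m, in the coordinates of the camera as it stood for that picture, good to about 4 mm: the middle of the surface that is visible of it).
- outline_of(query, camera): "region" (384x512 bool, what is visible of it).
The state is a dict: "clock": time; "joints": joint angles; "qvel": joint speeds; "tau": joint torques, N m; "tcp_pos": TCP position; "orientation": TCP orientation; "contact_force": force on the tool from outside, world axes, zero at the start; "moment": the same for the moment, N m; "grip_width": finger opening in m.
Only numpy, scipy, OpenCV 4.12 (cv2) and the standard library are available. Lean on these libraries where they do the work, as an engineer would, in place of code of your own. Each camera call takes 0.05 s, during which the arm holds its last target. There are 200 camera calls.

## Working session

There is one attempt and no reset: what is moved stays moved. The work goes in short steps, Python scripts to look and compute and a tool call to move; the robot and the scene stay as the last step left them, time stands still between calls to the robot, and variables do not carry over. Pictures are saved under pics/ and viewed, about 8 in all and at most 12, crops included, and the job is handed in when it is done.

Besides the shell and the picture viewer there is one more tool, called after ">>>" as a command line: name --argument value ..., lists and objects as JSON in quotes. carry_out: Moves the arm, as the interface text tells. Shift numbers are shares of 0.5 m and turn numbers shares of 1.5 rad, none past 1 either way. Its arguments: {"type":"object","properties":{"offset":{"type":"array","items":{"type":"array","items":{"type":"number","minimum":-1,"maximum":1}}},"turn":{"type":"array","items":{"type":"array","items":{"type":"number","minimum":-1,"maximum":1}}},"hand":{"type":"number"},"force":{"type":"number"}},"required":["offset","turn"]}

```bash
mkdir -p pics; cat > h.py <<'E'
import numpy as np, cv2
from scipy.spatial.transform import Rotation as Ro
from bench import r, imaging, look_for, outline_of
def save(f,n,crop=None,scale=1):
    p=f["pixels"]
    if crop: x0,y0,x1,y1=crop; p=p[y0:y1,x0:x1]
    cv2.imwrite("pics/"+n,cv2.resize(np.ascontiguousarray(p[:,:,::-1]),None,fx=scale,fy=scale,interpolation=cv2.INTER_CUBIC))
def w(f,x): return np.array(f["R"]).T@(np.array(x)-np.array(f["t"]))
def px(f,X):
    c=np.array(f["R"])@np.array(X)+np.array(f["t"]); return np.array([f["fx"]*c[0]/c[2]+f["cx"],f["fy"]*c[1]/c[2]+f["cy"]])
def ray(f,u,v,z):
    R=np.array(f["R"]);o=-R.T@np.array(f["t"]);d=R.T@np.array([(u-f["cx"])/f["fx"],(v-f["cy"])/f["fy"],1.]);return o+d*(z-o[2])/d[2]
E
python3 - <<'E'
from h import *
np.set_printoptions(precision=4,suppress=True)
o=r.get_obs();print(o["clock"],o["tcp_pos"],o["orientation"],Ro.from_rotvec(o["orientation"]).as_matrix())
for n in("top","side"):
    f=imaging.grab_frame(n);save(f,n+"0.png",scale=1.5)
    print(n,w(f,[0,0,0]))
    for q in("cell","test_nest","module_tray","row_cell_1","pliers","tape","brush"):
        for d in look_for(q,n)[:8]:
            X=w(f,d["xyz"]);print(q,round(d["score"],2),X,px(f,X).round())
E
```

```text
0.0 [ 0.2607 -0.622   0.2443] [-3.0782 -0.6189  0.0007] [[ 0.9223  0.3865 -0.0008]
 [ 0.3865 -0.9223  0.0016]
 [-0.0001 -0.0018 -1.    ]]
top [ 0.4595 -0.052   0.9719]
cell 0.62 [ 0.5081 -0.2436  0.069 ] [334. 219.]
test_nest 0.8 [ 0.498  -0.234   0.0095] [326. 224.]
test_nest 0.8 [ 0.5392 -0.4039  0.0125] [388. 209.]
module_tray 0.47 [ 0.4967 -0.2352  0.0087] [326. 224.]
row_cell_1 0.91 [0.502  0.2535 0.0677] [142. 222.]
row_cell_1 0.81 [0.5093 0.2836 0.0698] [130. 219.]
row_cell_1 0.78 [0.5093 0.3165 0.0654] [118. 220.]
row_cell_1 0.67 [0.4859 0.1814 0.064 ] [170. 228.]
row_cell_1 0.53 [0.4963 0.213  0.065 ] [158. 224.]
pliers 0.56 [0.7114 0.1954 0.0095] [172. 149.]
tape 0.96 [0.7406 0.0204 0.022 ] [234. 138.]
brush 0.6 [ 0.7334 -0.2416  0.0122] [326. 140.]
side [-0.0494  0.0532  1.0874]
cell 0.71 [ 0.5015 -0.2452  0.0737] [331. 211.]
test_nest 0.75 [ 0.4735 -0.2405  0.0128] [328. 230.]
test_nest 0.63 [ 0.535  -0.4031  0.0069] [376. 207.]
module_tray 0.94 [0.4725 0.2398 0.0129] [161. 250.]
row_cell_1 0.83 [0.48   0.215  0.0642] [166. 238.]
row_cell_1 0.72 [0.4971 0.2936 0.0655] [137. 236.]
row_cell_1 0.64 [0.4896 0.262  0.064 ] [149. 237.]
row_cell_1 0.58 [0.4773 0.1888 0.0707] [176. 237.]
row_cell_1 0.49 [0.4983 0.3128 0.0651] [130. 236.]
pliers 0.91 [0.7157 0.1942 0.0083] [174. 178.]
tape 0.83 [0.7354 0.0192 0.0235] [229. 164.]
brush 0.82 [ 0.7295 -0.2399  0.0111] [310. 160.]
brush 0.63 [0.478  0.186  0.0712] [177. 237.]
```

View pics/top0.png

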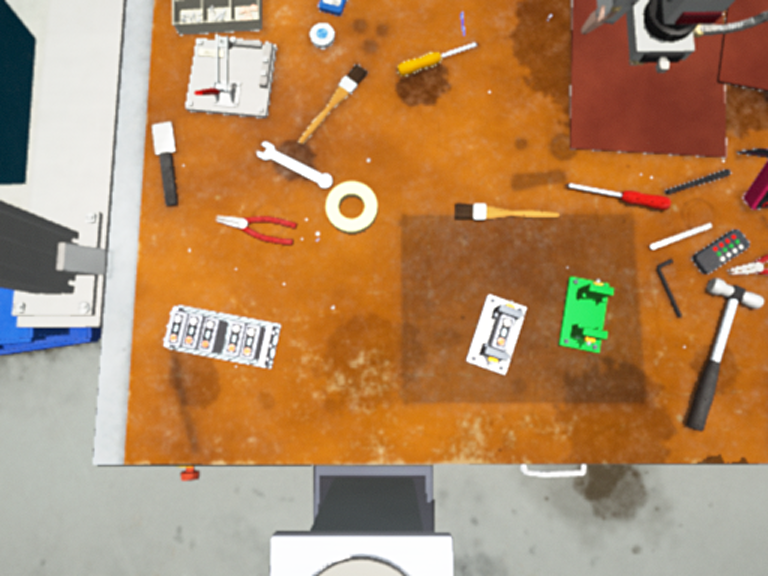

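View pics/side0.png

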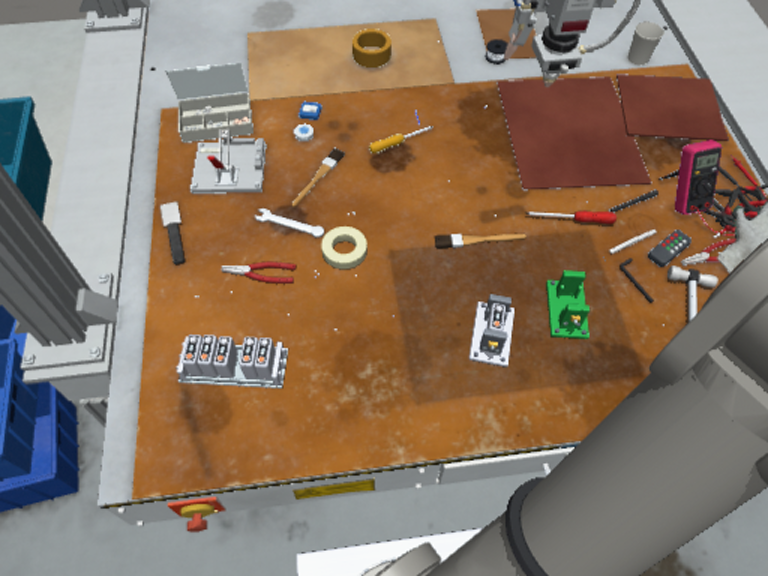

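The nests: the white-base one with grey cheeks at top pixel (326,224) holds the cell and fits the description. The green one at (388,209) is a look-alike. The tray is at (148,224) with its gap at about (147,224), between the third and fourth cells from the left. I'll refine yaws from the outlines and crop to confirm.

```bash
cat >> h.py <<'E'
def rectpose(f,q,z,near):
    best=[]
    for d in outline_of(q,f["name"]):
        m=d["region"].astype(np.uint8); c,_=cv2.findContours(m,cv2.RETR_EXTERNAL,cv2.CHAIN_APPROX_NONE)
        c=max(c,key=cv2.contourArea)[:,0]
        P=np.array([ray(f,u,v,z)[:2] for u,v in c]); (a,b),(s1,s2),th=cv2.minAreaRect((P*1000).astype(np.float32))
        if s1<s2: th+=90
        best.append((np.hypot(a/1000-near[0],b/1000-near[1]),d["score"],np.array([a,b]),sorted((s1,s2)),(th+90)%180-90))
    return best
def move(pos,yaw,o=None):
    "rows' final offset (fraction) to reach a vertical tool at pos with tool x at yaw (rad)"
    o=o or r.get_obs(); R0=Ro.from_rotvec(o["orientation"])
    T=Ro.from_matrix(np.c_[[np.cos(yaw),np.sin(yaw),0],[np.sin(yaw),-np.cos(yaw),0],[0,0,-1]])
    d=R0.inv().apply(np.array(pos)-o["tcp_pos"]); t=(R0.inv()*T).as_rotvec()
    print("offset",(d/0.5).round(4),"turn",(t/1.5).round(4),"dist",np.linalg.norm(d).round(3),"deg",np.degrees(np.linalg.norm(t)).round(1))
E
python3 - <<'E'
from h import *
np.set_printoptions(precision=4,suppress=True)
f=imaging.grab_frame("top");f["name"]="top"
save(f,"nest.png",(290,170,430,270),5)
for q,z,n in(("test_nest",.01,(.5,-.235)),("cell",.072,(.5,-.235)),("module_tray",.005,(.49,.24))):
    for b in rectpose(f,q,z,n): print(q,b)
move((.505,-.238,.23),np.radians(-18))
E
```

```text
test_nest (np.float64(0.1805025967438271), 0.9, array([ 537.5304, -411.5578]), [85.74895477294922, 133.51657104492188], -13.70745849609375)
test_nest (np.float64(0.0119317581644293), 0.69, array([ 501.5884, -246.8256]), [77.8027114868164, 132.95384216308594], -20.51445770263672)
test_nest (np.float64(0.5078759250272854), 0.18, array([502.5894, 272.8693]), [49.252418518066406, 60.5755615234375], -0.23987579345703125)
cell (np.float64(0.008501831677567033), 0.76, array([ 505.0563, -241.8349]), [31.10943603515625, 57.880523681640625], -23.676536560058594)
cell (np.float64(0.3367307200893369), 0.62, array([726.45  ,  14.2148]), [88.38899993896484, 91.03768920898438], -0.084625244140625)
module_tray (np.float64(0.021640859371962105), 0.77, array([500.5365, 258.9026]), [81.24102783203125, 204.6822509765625], 79.32229614257812)
offset [ 0.7475 -0.5207  0.0306] turn [-0.     -0.      0.4739] dist 0.456 deg 40.7
```

View pics/nest.png

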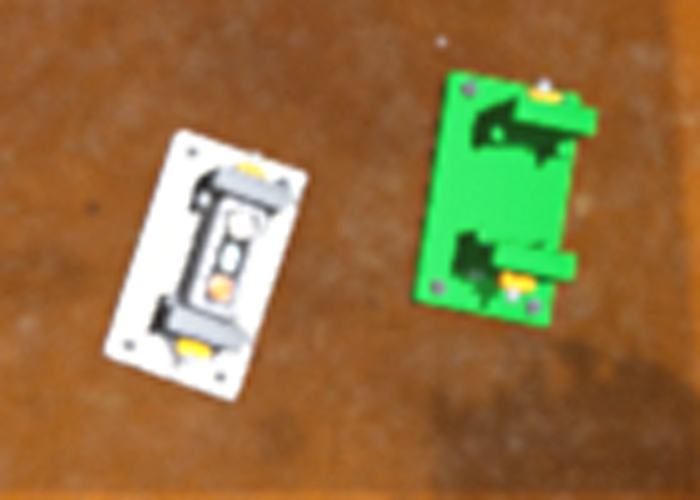

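Confirmed: the grey-cheeked nest, at crop (207,265), holds the cell with yaw about −18°. Moving above it.

>>> carry_out --offset '[[0.75,-0.52,0.03],[0.75,-0.52,0.03],[0.75,-0.52,0.03],[0.75,-0.52,0.03],[0.75,-0.52,0.03],[0.75,-0.52,0.03],[0.75,-0.52,0.03],[0.75,-0.52,0.03]]' --turn '[[0,0,0.474],[0,0,0.474],[0,0,0.474],[0,0,0.474],[0,0,0.474],[0,0,0.474],[0,0,0.474],[0,0,0.474]]' --hand 0 --force 40

```text
clock: 1.8
tcp_pos: [0.4753, -0.2861, 0.2326]
orientation: [3.103, -0.492, 0.001]
contact_force: [1.5, -0.0, -0.2]
grip_width: 0.0856
```

```bash
python3 - <<'E'
from h import *
f=imaging.grab_frame("top")
for c in [(206.75,264.75)]: print(ray(f,290+c[0]/5,170+c[1]/5,.01))
P=[ray(f,290+a/5,170+b/5,.01)[:2] for a,b in((178,130),(307,177),(237,400),(105,352))]
print(np.array(P),np.mean(P,0)); 
move(np.r_[np.mean(P,0),.23],np.radians(-18)); print(r.get_obs()["tcp_pos"])
E
```

```text
[ 0.5006208  -0.24872182  0.01      ]
[[ 0.57518817 -0.2353522 ]
 [ 0.54869928 -0.30562077]
 [ 0.42742714 -0.2625991 ]
 [ 0.45342647 -0.19173719]] [ 0.50118526 -0.24882732]
offset [ 0.022  -0.065   0.0049] turn [-0.0037 -0.0011  0.0076] dist 0.034 deg 0.7
[ 0.4809655  -0.27657154  0.23223977]
```

```bash
python3 - <<'E'
from h import *
move((.501,-.2488,.2),np.radians(-19.6)); print(r.get_obs()["clock"])
E
```

```text
offset [ 0.0216 -0.0646  0.0649] turn [-0.0037 -0.0011  0.0262] dist 0.047 deg 2.3
1.85
```

>>> carry_out --offset '[[0.02,-0.06,0.065],[0.02,-0.06,0.065],[0.02,-0.06,0.065],[0.02,-0.06,0.065]]' --turn '[[0,0,0.026],[0,0,0.026],[0,0,0.026],[0,0,0.026]]'

```text
clock: 2.25
tcp_pos: [0.4928, -0.2638, 0.2003]
orientation: [3.092, -0.554, 0.001]
contact_force: [-0.5, -0.2, 0.1]
grip_width: 0.0855
```

```bash
python3 - <<'E'
from h import *
np.set_printoptions(precision=4,suppress=True)
f=imaging.grab_frame("wrist");f["name"]="wrist"; save(f,"w1.png",scale=1.5)
o=r.get_obs();print(o["tcp_pos"],o["orientation"])
for q,z in(("test_nest",.01),("cell",.072)):
    for b in rectpose(f,q,z,(.501,-.249)): print(q,b)
for d in look_for("cell","wrist"): print(d["score"],w(f,d["xyz"]),px(f,w(f,d["xyz"])))
move((.501,-.2488,.2),np.radians(-19.6))
for X in((.501,-.2488,.072),): print(px(f,X))
E
```

```text
[ 0.4929 -0.2641  0.2005] [ 3.0913 -0.5549  0.0017]
test_nest (np.float64(0.1732427049241005), 0.7, array([ 538.1339, -418.2162]), [94.87580108642578, 132.36380004882812], -11.417076110839844)
test_nest (np.float64(0.0055326306245181206), 0.63, array([ 497.2627, -244.9205]), [73.07551574707031, 141.88226318359375], -19.52991485595703)
cell (np.float64(0.002562088784408625), 0.57, array([ 503.4554, -248.2683]), [27.050704956054688, 59.73399353027344], -20.35120391845703)
0.97 [ 0.5105 -0.2455  0.0745] [229.858  182.3163]
offset [ 0.0048 -0.0334  0.0009] turn [ 0.0002 -0.0008 -0.0086] dist 0.017 deg 0.7
[236.7664 189.47  ]
```

View pics/w1.png

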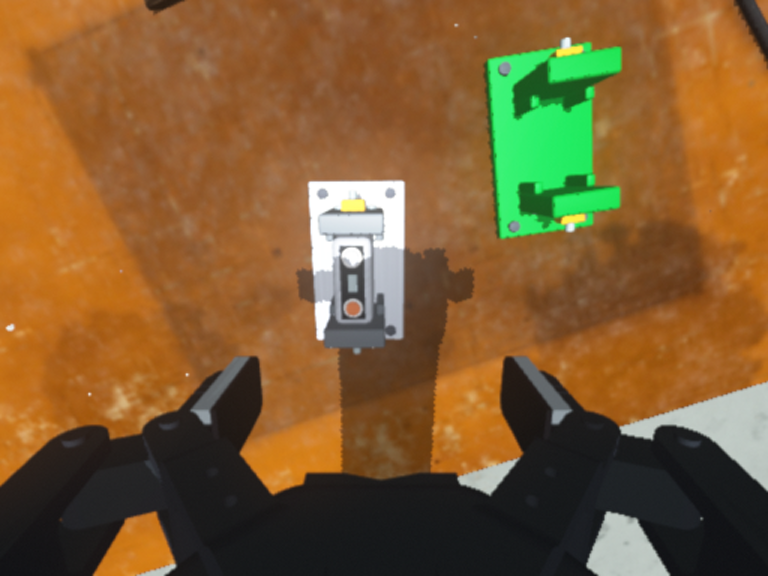

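```bash
python3 - <<'E'
from h import *
move((.503,-.2484,.2),np.radians(-19.8));move((.503,-.2484,.052),np.radians(-19.8))
E
```

```text
offset [ 0.0083 -0.0356  0.0009] turn [ 0.0002 -0.0008 -0.0063] dist 0.018 deg 0.5
offset [ 0.0079 -0.0357  0.2969] turn [ 0.0002 -0.0008 -0.0063] dist 0.15 deg 0.5
```

>>> carry_out --offset '[[0.008,-0.036,0.05],[0.008,-0.036,0.15],[0.008,-0.036,0.22],[0.008,-0.036,0.26],[0.008,-0.036,0.296],[0.008,-0.036,0.296],[0.008,-0.036,0.296]]' --turn '[[0,0,-0.006],[0,0,-0.006],[0,0,-0.006],[0,0,-0.006],[0,0,-0.006],[0,0,-0.006],[0,0,-0.006]]'

```text
clock: 3.15
tcp_pos: [0.5033, -0.2474, 0.0523]
orientation: [3.095, -0.539, 0.0]
contact_force: [0.5, -1.3, 0.2]
grip_width: 0.0854
```

```bash
python3 - <<'E'
from h import *
f=imaging.grab_frame("wrist");f["name"]="wrist"; save(f,"w2.png",scale=1.2)
o=r.get_obs();print(o["tcp_pos"],o["contact_force"])
for b in rectpose(f,"cell",.072,(.501,-.249)): print(b)
move((.503,-.2484,.052),np.radians(-19.8))
E
```

```text
[ 0.50376799 -0.24757311  0.05282472] [-0.11357321  0.47759136  0.33338766]
(np.float64(0.005354946448547685), 0.65, array([ 506.28598022, -248.14334106]), [24.812416076660156, 54.719783782958984], -19.824012756347656)
offset [-0.0013  0.0022  0.0022] turn [ 0.0001 -0.0015  0.0006] dist 0.002 deg 0.1
```

View pics/w2.png

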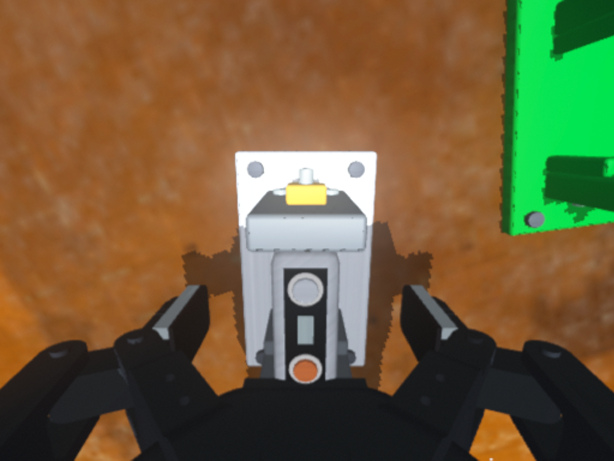

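The wrist view shows the cell centred between the jaws (cell at u≈305, jaw middle at 305). Closing.

>>> carry_out --offset '[[0,0,0],[0,0,0],[0,0,0],[0,0,0],[0,0,0],[0,0,0],[0,0,0],[0,0,0]]' --turn '[[0,0,0],[0,0,0],[0,0,0],[0,0,0],[0,0,0],[0,0,0],[0,0,0],[0,0,0]]' --hand 1 --force 40

```text
clock: 4.05
tcp_pos: [0.5033, -0.247, 0.0521]
orientation: [3.095, -0.538, 0.0]
contact_force: [-0.7, 0.0, 5.8]
grip_width: 0.0254
```

Gripped (25.4 mm). Lifting straight up 90 mm.

>>> carry_out --offset '[[0,0,-0.02],[0,0,-0.05],[0,0,-0.09],[0,0,-0.13],[0,0,-0.17],[0,0,-0.19],[0,0,-0.19]]' --turn '[[0,0,0],[0,0,0],[0,0,0],[0,0,0],[0,0,0],[0,0,0],[0,0,0]]'

```text
clock: 4.75
tcp_pos: [0.504, -0.2473, 0.1486]
orientation: [3.095, -0.538, 0.005]
contact_force: [-0.4, 0.0, -2.7]
grip_width: 0.0255
```

```bash
python3 - <<'E'
from h import *
o=r.get_obs();print(o["tcp_pos"],o["grip_width"],o["contact_force"])
f=imaging.grab_frame("side");f["name"]="side"
for d in look_for("cell","side")[:3]: print(d["score"],w(f,d["xyz"]))
# place spot; yaw such that later 90 deg regrasp ends square with the tray
move((.5,-.0,o["tcp_pos"][2]),np.radians(-10))
E
```

```text
[ 0.50404989 -0.24733207  0.14864969] 0.025518302343722744 [-0.35248308  0.0066412  -2.74863978]
offset [-0.1717 -0.4627 -0.0043] turn [-0.      0.0003 -0.1131] dist 0.247 deg 9.7
```

>>> carry_out --offset '[[-0.17,-0.46,0],[-0.17,-0.46,0],[-0.17,-0.46,0],[-0.17,-0.46,0],[-0.17,-0.46,0],[-0.17,-0.46,0],[-0.17,-0.46,0],[-0.17,-0.46,0]]' --turn '[[0,0,-0.106],[0,0,-0.106],[0,0,-0.106],[0,0,-0.106],[0,0,-0.106],[0,0,-0.106],[0,0,-0.106],[0,0,-0.106]]'

```text
clock: 5.65
tcp_pos: [0.5002, -0.0029, 0.146]
orientation: [3.127, -0.292, -0.003]
contact_force: [0.1, 0.2, -3.0]
grip_width: 0.0253
```

```bash
python3 - <<'E'
from h import *
o=r.get_obs();print(o["tcp_pos"],o["grip_width"],o["contact_force"])
move((*o["tcp_pos"][:2],.0435),np.radians(-10.7))
E
```

```text
[ 0.50018991 -0.00291876  0.14595271] 0.025252817456540847 [ 0.08229777  0.21896884 -2.969439  ]
offset [ 3.000e-04 -2.000e-04  2.049e-01] turn [0.0007 0.001  0.0002] dist 0.102 deg 0.1
```

>>> carry_out --offset '[[0,0,0.06],[0,0,0.12],[0,0,0.16],[0,0,0.19],[0,0,0.2],[0,0,0.204],[0,0,0.204],[0,0,0.204]]' --turn '[[0,0,0],[0,0,0],[0,0,0],[0,0,0],[0,0,0],[0,0,0],[0,0,0],[0,0,0]]'

```text
clock: 6.45
tcp_pos: [0.5014, -0.002, 0.0455]
orientation: [-3.128, 0.291, -0.002]
contact_force: [0.2, 0.4, -3.0]
grip_width: 0.0254
```

>>> carry_out --offset '[[0,0,0.001],[0,0,0.002],[0,0,0.003],[0,0,0.004],[0,0,0.005],[0,0,0.005]]' --turn '[[0,0,0],[0,0,0],[0,0,0],[0,0,0],[0,0,0],[0,0,0]]'

```text
clock: 7.05
tcp_pos: [0.5007, -0.0017, 0.0422]
orientation: [3.128, -0.29, -0.0]
contact_force: [0.6, -0.1, -2.6]
grip_width: 0.0254
```

>>> carry_out --offset '[[0,0,0.001],[0,0,0.002],[0,0,0.003],[0,0,0.004],[0,0,0.004]]' --turn '[[0,0,0],[0,0,0],[0,0,0],[0,0,0],[0,0,0]]'

```text
clock: 7.55
tcp_pos: [0.5008, -0.0017, 0.042]
orientation: [3.128, -0.291, 0.0]
contact_force: [-7.4, -0.2, 20.9]
grip_width: 0.0253
```

Contact with the bench. Easing off and opening.

>>> carry_out --offset '[[0,0,-0.002],[0,0,-0.002],[0,0,-0.002],[0,0,-0.002],[0,0,-0.002],[0,0,-0.002],[0,0,-0.002],[0,0,-0.002]]' --turn '[[0,0,0],[0,0,0],[0,0,0],[0,0,0],[0,0,0],[0,0,0],[0,0,0],[0,0,0]]' --hand 0

```text
clock: 8.35
tcp_pos: [0.5007, -0.0017, 0.0412]
orientation: [3.128, -0.291, -0.0]
contact_force: [0.9, -0.3, 0.3]
grip_width: 0.0857
```

>>> carry_out --offset '[[0,0,-0.06],[0,0,-0.13],[0,0,-0.2],[0,0,-0.26],[0,0,-0.3],[0,0,-0.3],[0,0,-0.3]]' --turn '[[0,0,0],[0,0,0],[0,0,0],[0,0,0],[0,0,0],[0,0,0],[0,0,0]]'

```text
clock: 9.05
tcp_pos: [0.5006, -0.0018, 0.1911]
orientation: [3.128, -0.291, 0.001]
contact_force: [-1.0, -0.2, 0.4]
grip_width: 0.0856
```

```bash
python3 - <<'E'
from h import *
np.set_printoptions(precision=4,suppress=True)
f=imaging.grab_frame("wrist");f["name"]="wrist"; save(f,"w3.png",scale=1.5)
o=r.get_obs();print(o["clock"],o["tcp_pos"],o["orientation"],o["grip_width"],o["joints"])
for b in rectpose(f,"cell",.062,(.501,-.002)): print(b)
for d in look_for("cell","wrist")[:3]: print(d["score"],w(f,d["xyz"]))
move((.501,-.002,.2),np.radians(79.3));move((.501,-.002,.2),np.radians(-100.7))
E
```

```text
9.1 [ 0.5001 -0.0018  0.1904] [ 3.1279 -0.2904 -0.0019] 0.08550091835594957 [-0.0075  0.2625 -0.1327  2.0148  0.045   0.8682 -1.9208]
(np.float64(0.003909081030115692), 0.65, array([504.9031,  -1.7845]), [25.092472076416016, 64.19618225097656], -9.941947937011719)
0.72 [ 0.5066 -0.0001  0.0647]
offset [ 0.0022 -0.     -0.0201] turn [-0.0009  0.0016 -1.0461] dist 0.01 deg 89.9
offset [ 0.0022 -0.     -0.0201] turn [0.0016 0.0009 1.0483] dist 0.01 deg 90.1
```

View pics/w3.png

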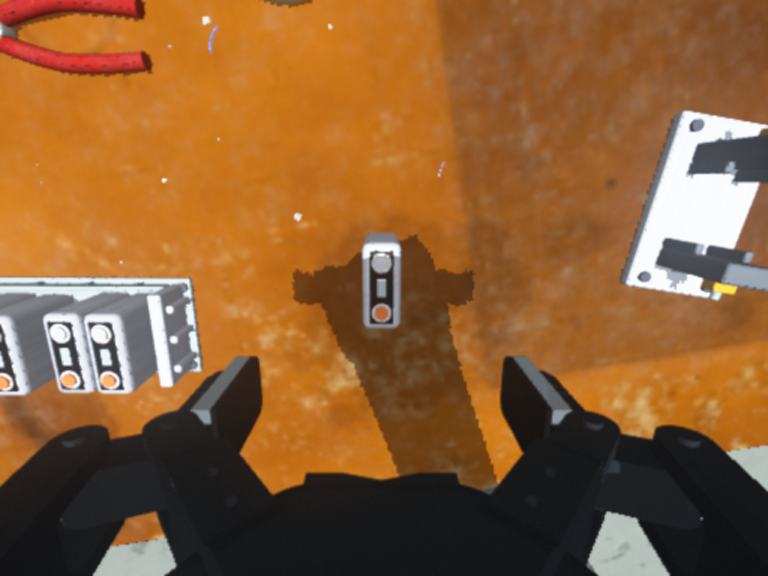

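The picture shows the cell standing upright and free at (381,282). Tray is left and the nest right. Turning −90° about tool z (keeps joint 7 well in range).

>>> carry_out --offset '[[0,0,0],[0,0,0],[0,0,0],[0,0,0],[0,0,0],[0,0,0],[0,0,0],[0,0,0]]' --turn '[[0,0,-0.1],[0,0,-0.2],[0,0,-0.3],[0,0,-0.4],[0,0,-0.5],[0,0,-0.6],[0,0,-0.7],[0,0,-0.8]]'

```text
clock: 10.0
tcp_pos: [0.5001, -0.0018, 0.19]
orientation: [-2.74, -1.535, 0.003]
contact_force: [0.7, 0.3, -0.7]
grip_width: 0.0854
```

>>> carry_out --offset '[[0,0,0],[0,0,0],[0,0,0],[0,0,0],[0,0,0]]' --turn '[[0,0,-0.1],[0,0,-0.2],[0,0,-0.246],[0,0,-0.246],[0,0,-0.246]]'

```text
clock: 10.5
tcp_pos: [0.5003, -0.0018, 0.1905]
orientation: [-2.42, -2.001, 0.002]
contact_force: [0.0, -0.2, -0.9]
grip_width: 0.0857
```

```bash
python3 - <<'E'
from h import *
np.set_printoptions(precision=4,suppress=True)
f=imaging.grab_frame("wrist");f["name"]="wrist"; save(f,"w4.png",scale=1.5)
o=r.get_obs();print(o["clock"],o["tcp_pos"],o["orientation"],o["grip_width"],o["joints"])
for b in rectpose(f,"cell",.062,(.501,-.002)): print(b)
for q in("cell","row_cell_1","module_tray"):
  for d in look_for(q,"wrist")[:6]: print(q,d["score"],w(f,d["xyz"]),px(f,w(f,d["xyz"])))
E
```

```text
10.55 [ 0.5005 -0.0018  0.1907] [-2.4205 -2.0015  0.0013] 0.08540507216721992 [ 0.22    0.2855 -0.3997  1.9991  0.1418  0.8845 -0.4443]
(np.float64(0.005533303486299438), 0.85, array([501.2638,   3.527 ]), [34.4948616027832, 58.81085968017578], -10.848121643066406)
(np.float64(0.14640424989767503), 0.35, array([ 471.0923, -145.3169]), [2.701984167098999, 11.394458770751953], -10.796180725097656)
(np.float64(0.1571438213974727), 0.28, array([487.5938, 154.5709]), [27.27752113342285, 72.64202117919922], -10.891548156738281)
cell 0.61 [0.5038 0.007  0.0636] [256.4162 183.832 ]
row_cell_1 0.5 [0.4891 0.1815 0.0289] [205.8525  -0.8353]
module_tray 0.75 [0.4844 0.1679 0.0296] [204.2359  16.3574]
```

View pics/w4.png

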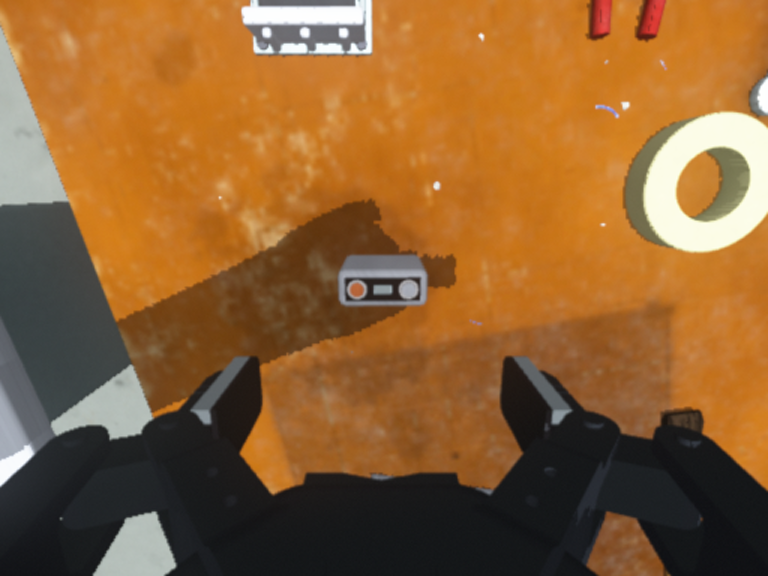

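The cell stands upright at (383,290), its narrow ends facing the jaws, and is square to the tool. Computing its centre from the top face.

```bash
python3 - <<'E'
from h import *
np.set_printoptions(precision=4,suppress=True)
f=imaging.grab_frame("wrist")
print(ray(f,383.5/1.5,290/1.5,.062),ray(f,340/1.5,290/1.5,.062),ray(f,427/1.5,290/1.5,.062),ray(f,383.5/1.5,275/1.5,.062),ray(f,383.5/1.5,306/1.5,.062))
C=ray(f,383.5/1.5,290/1.5,.062)
move((C[0],C[1],.042),np.radians(79.2))
E
```

```text
[ 0.5018 -0.0028  0.062 ] [0.4734 0.0026 0.062 ] [ 0.5301 -0.0082  0.062 ] [0.5037 0.0072 0.062 ] [ 0.4997 -0.0137  0.062 ]
offset [-0.0018  0.0025  0.2985] turn [-0.      0.      0.0007] dist 0.149 deg 0.1
```

>>> carry_out --offset '[[-0.002,0.0025,0.08],[-0.002,0.0025,0.16],[-0.002,0.0025,0.22],[-0.002,0.0025,0.27],[-0.002,0.0025,0.298],[-0.002,0.0025,0.298],[-0.002,0.0025,0.298]]' --turn '[[0,0,0],[0,0,0],[0,0,0],[0,0,0],[0,0,0],[0,0,0],[0,0,0]]'

```text
clock: 11.5
tcp_pos: [0.5024, -0.0028, 0.0429]
orientation: [2.419, 2.004, 0.001]
contact_force: [1.2, -0.7, 0.2]
grip_width: 0.0852
```

>>> carry_out --offset '[[0,0,0],[0,0,0],[0,0,0],[0,0,0],[0,0,0],[0,0,0]]' --turn '[[0,0,0],[0,0,0],[0,0,0],[0,0,0],[0,0,0],[0,0,0]]' --hand 1 --force 100

```text
clock: 12.1
tcp_pos: [0.5028, -0.0029, 0.044]
orientation: [2.418, 2.003, 0.003]
contact_force: [-1.5, -0.0, 9.6]
grip_width: 0.0583
```

>>> carry_out --offset '[[0,0,-0.05],[0,0,-0.13],[0,0,-0.2],[0,0,-0.28],[0,0,-0.32],[0,0,-0.34],[0,0,-0.34]]' --turn '[[0,0,0],[0,0,0],[0,0,0],[0,0,0],[0,0,0],[0,0,0],[0,0,0]]'

```text
clock: 12.8
tcp_pos: [0.5022, -0.0031, 0.2134]
orientation: [2.418, 2.003, 0.003]
contact_force: [0.8, -0.6, -2.6]
grip_width: 0.0579
```

```bash
python3 - <<'E'
from h import *
o=r.get_obs();print(o["clock"],o["tcp_pos"],o["orientation"],o["grip_width"],o["contact_force"])
move((.497,.15,.21),np.radians(79.2))
E
```

```text
12.8 [ 0.50224356 -0.00305631  0.21341309] [2.41800569 2.00276509 0.00264697] 0.05786201664405861 [ 0.7572709  -0.64912353 -2.58578854]
offset [ 0.2988 -0.0673  0.0067] turn [ 0.0017 -0.0001  0.0008] dist 0.153 deg 0.2
```

>>> carry_out --offset '[[0.3,-0.067,0],[0.3,-0.067,0],[0.3,-0.067,0],[0.3,-0.067,0],[0.3,-0.067,0],[0.3,-0.067,0]]' --turn '[[0,0,0],[0,0,0],[0,0,0],[0,0,0],[0,0,0],[0,0,0]]'

```text
clock: 13.4
tcp_pos: [0.4962, 0.1491, 0.2108]
orientation: [-2.42, -2.003, 0.005]
contact_force: [-0.3, -1.6, -2.8]
grip_width: 0.0583
```

```bash
python3 - <<'E'
from h import *
np.set_printoptions(precision=4,suppress=True)
f=imaging.grab_frame("wrist");f["name"]="wrist"; save(f,"w5.png",scale=1.5)
o=r.get_obs();print(o["clock"],o["tcp_pos"],o["orientation"],o["grip_width"])
for q in("row_cell_1",):
  for d in look_for(q,"wrist")[:7]: print(q,d["score"],w(f,d["xyz"]),px(f,w(f,d["xyz"])))
for q,z in(("module_tray",.005),("row_cell_1",.067)):
  for b in rectpose(f,q,z,(.5,.25)): print(q,b)
E
```

```text
13.45 [0.4965 0.1487 0.2111] [-2.4213 -2.0016  0.0039] 0.05808425747456562
row_cell_1 0.92 [0.4959 0.2166 0.0672] [241.5026 123.0128]
row_cell_1 0.9 [0.4888 0.1962 0.0683] [238.6088 145.257 ]
row_cell_1 0.9 [0.5117 0.3154 0.0662] [236.7552   5.5311]
row_cell_1 0.7 [0.5003 0.2613 0.068 ] [236.5809  73.2328]
row_cell_1 0.67 [0.5068 0.2904 0.0668] [237.0861  37.7358]
row_cell_1 0.54 [0.7377 0.02   0.0257] [459.5484 242.8661]
module_tray (np.float64(0.0014557647275647147), 0.83, array([498.9396, 249.0026]), [83.09908294677734, 190.4246063232422], 78.48039245605469)
row_cell_1 (np.float64(0.032335809934680396), 0.94, array([494.0902, 218.2088]), [25.469139099121094, 58.2574348449707], -10.801246643066406)
row_cell_1 (np.float64(0.011259182679585556), 0.87, array([500.5987, 261.2433]), [30.133440017700195, 57.9371452331543], -12.722709655761719)
row_cell_1 (np.float64(0.0408612337907928), 0.84, array([507.5541, 290.1569]), [28.235837936401367, 59.60761642456055], -10.833404541015625)
row_cell_1 (np.float64(0.05849495301671753), 0.75, array([488.8282, 192.5818]), [26.852529525756836, 57.750091552734375], -10.790260314941406)
row_cell_1 (np.float64(0.06305682716579086), 0.56, array([510.8973, 312.1081]), [14.584161758422852, 59.0162239074707], -10.839981079101562)
```

View pics/w5.png

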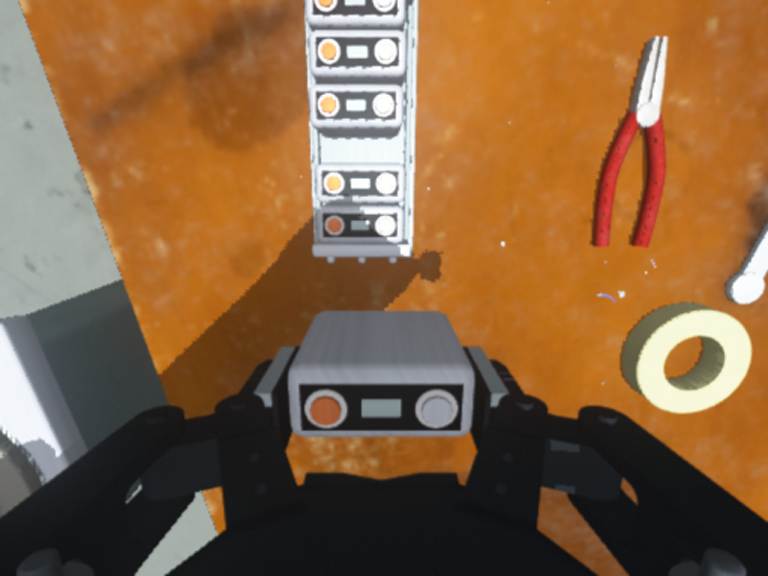

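```bash
cat > g.py <<'E'
from h import *
np.set_printoptions(precision=4,suppress=True)
E
python3 - <<'E'
from g import *
f=imaging.grab_frame("wrist"); o=r.get_obs(); T=o["tcp_pos"]
a=np.radians(-10.8); X=np.array([np.cos(a),np.sin(a)]); Y=np.array([-X[1],X[0]])
def s(n,u,v,z):
    p=ray(f,u/1.5,v/1.5,z)[:2]; print(n,p,"rel tcp x,y(tray axes)",(p-T[:2])@X,(p-T[:2])@Y)
s("held L",289,407,T[2]+.02);s("held R",473,407,T[2]+.02);s("held far",381,380,T[2]+.02);s("held near",381,436,T[2]+.02)
for n,v in(("c2 near",200),("c2 far",165),("c3 near",119),("c3 far",84),("c2 mid(stud)",183),("c3 mid(stud)",104)): s(n,360,v,.067 if "stud" not in n else .070)
s("c2L",317,183,.067);s("c2R",404,183,.067);s("c3L",312,103,.067);s("c3R",404,103,.067)
s("trayL",308,150,.016);s("trayR",415,150,.016)
E
python3 - <<'E'
from g import *
f=imaging.grab_frame("wrist"); f["name"]="wrist"; save(f,"row.png",(185,20,300,180),4.5)
E
```

```text
held L [0.4694 0.1567] rel tcp x,y(tray axes) -0.02840250805990504 0.0021312375515826773
held R [0.5242 0.1462] rel tcp x,y(tray axes) 0.027379669497146927 0.0020580354546868842
held far [0.4985 0.1603] rel tcp x,y(tray axes) -0.0004982857079269198 0.011132320811914238
held near [0.4949 0.1415] rel tcp x,y(tray axes) -0.0005219317116807274 -0.008030574437105
c2 near [0.4935 0.2072] rel tcp x,y(tray axes) -0.01425910574909947 0.05625271796370886
c2 far [0.4979 0.2289] rel tcp x,y(tray axes) -0.013921833037468445 0.07835757624215635
c3 near [0.5035 0.2559] rel tcp x,y(tray axes) -0.01350076150511099 0.10595461041322712
c3 far [0.5076 0.2755] rel tcp x,y(tray axes) -0.013196087241513764 0.125922965947646
c2 mid(stud) [0.4958 0.2178] rel tcp x,y(tray axes) -0.013944058787807925 0.06712212285415337
c3 mid(stud) [0.5053 0.2639] rel tcp x,y(tray axes) -0.013227215296241079 0.11410405540448074
c2L [0.468  0.2232] rel tcp x,y(tray axes) -0.04227879561494749 0.06715547300834368
c2R [0.524  0.2124] rel tcp x,y(tray axes) 0.014745833649938239 0.0670711305331677
c3L [0.476  0.2706] rel tcp x,y(tray axes) -0.04328156860881457 0.11523489987877081
c3R [0.5323 0.2598] rel tcp x,y(tray axes) 0.014066783931209432 0.11514729867022905
trayL [0.4591 0.2494] rel tcp x,y(tray axes) -0.055868328897607525 0.09126169859535695
trayR [0.5392 0.234 ] rel tcp x,y(tray axes) 0.025625783678076896 0.09113948663245341
```

View pics/row.png

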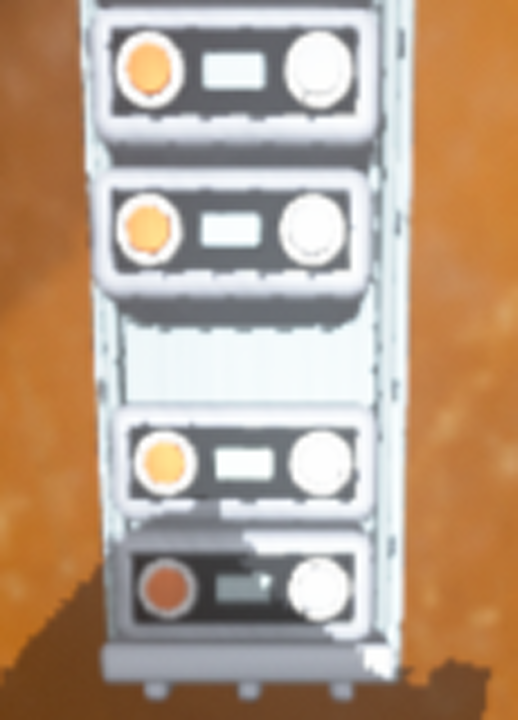

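The row crop shows cells 2 and 3 at crop v≈463 and 230, giving 47 mm centre spacing, so a gap of about 21 mm as described. Moving the cell over the gap and lowering part-way.

>>> carry_out --offset '[[0.08,-0.0274,0],[0.16,-0.0274,0],[0.178,-0.0274,0],[0.178,-0.0274,0.05],[0.178,-0.0274,0.1],[0.178,-0.0274,0.15],[0.178,-0.0274,0.17],[0.178,-0.0274,0.17]]' --turn '[[0,0,0],[0,0,0],[0,0,0],[0,0,0],[0,0,0],[0,0,0],[0,0,0],[0,0,0]]'

```text
clock: 14.5
tcp_pos: [0.4992, 0.2396, 0.126]
orientation: [-2.419, -2.003, 0.005]
contact_force: [0.1, -0.1, -2.2]
grip_width: 0.058
```

```bash
python3 - <<'E'
from g import *
o=r.get_obs();print(o["clock"],o["tcp_pos"],o["grip_width"],o["contact_force"])
f=imaging.grab_frame("side"); T=imaging.grab_frame("top"); W=imaging.grab_frame("wrist")
def cr(p,x0,y0,x1,y1): return cv2.resize(np.ascontiguousarray(p["pixels"][y0:y1,x0:x1,::-1]),(400,300),interpolation=cv2.INTER_CUBIC)
cv2.imwrite("pics/m1.png",np.vstack([np.hstack([cr(f,110,190,210,265),cr(T,100,185,200,260)]),np.hstack([cr(W,0,0,512,384),cr(W,170,60,340,188)])]))
E
```

```text
14.5 [0.4992 0.2396 0.126 ] 0.0580289245632136 [ 0.1341 -0.0711 -2.2343]
```

View pics/m1.png

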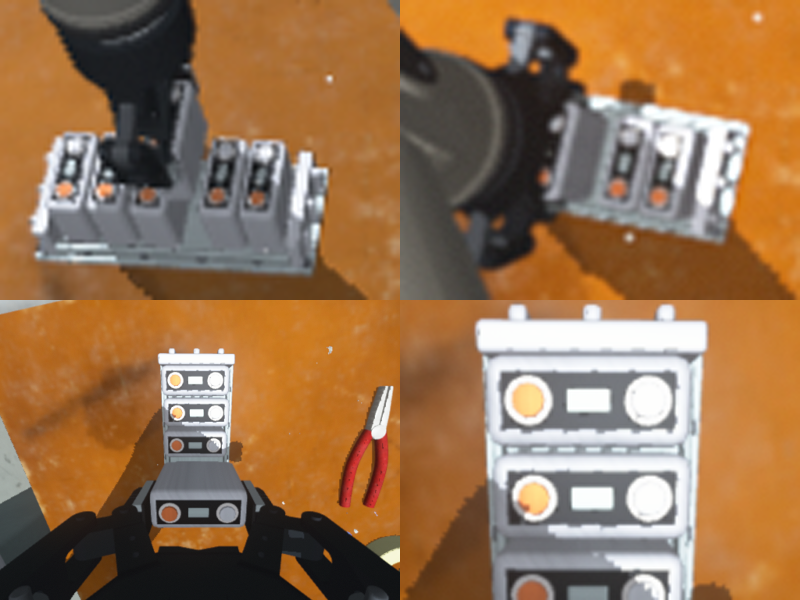

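```bash
python3 - <<'E'
from g import *
f=imaging.grab_frame("wrist"); o=r.get_obs(); T=o["tcp_pos"]
a=np.radians(-10.8); X=np.array([np.cos(a),np.sin(a)]); Y=np.array([-X[1],X[0]])
k=.78125
for n,u,v,z in(("c3",196,145,.067),("c4",196,112.5,.067),("c5",196,80,.067),("c3L",164,112.5,.067),("c3R",228.5,112.5,.067),("held",199,213,T[2]+.02),("heldL",151,213,T[2]+.02),("heldR",246,213,T[2]+.02)):
    p=ray(f,u/k,v/k,z)[:2]-T[:2]; print(n,p@X,p@Y)
for d in look_for("row_cell_1","wrist"): p=w(f,d["xyz"]); print(d["score"],p[2],(p[:2]-T[:2])@X,(p[:2]-T[:2])@Y)
E
```

```text
c3 -0.0026832212931863 0.023025059498094805
c4 -0.0026200635412707246 0.05285514805633334
c5 -0.0025618485379155227 0.08035072307027274
c3L -0.03122040364412806 0.05283802963692157
c3R 0.02644301064447325 0.0528725434401476
held -0.000281173597821953 0.0015455514462574694
heldL -0.028268142642469695 0.0015556104173155081
heldR 0.02714794220839143 0.0015356929767103339
0.92 0.06796396965094365 -0.004632950957975521 0.07834536874163751
0.83 0.06854519576209223 -0.0013954917108529475 0.026322287000635755
0.61 0.06724064901153905 -0.0058124645769524405 0.052416127432349996
```

Alignment is within about 2 mm. Applying a small correction, then pushing down slowly.

>>> carry_out --offset '[[-0.001,-0.003,0.01],[-0.001,-0.003,0.02],[-0.001,-0.003,0.03],[-0.001,-0.003,0.04],[-0.001,-0.003,0.05],[-0.001,-0.003,0.056],[-0.001,-0.003,0.062],[-0.001,-0.003,0.062]]' --turn '[[0,0,0],[0,0,0],[0,0,0],[0,0,0],[0,0,0],[0,0,0],[0,0,0],[0,0,0]]'

```text
clock: 15.55
tcp_pos: [0.4981, 0.2404, 0.0958]
orientation: [-2.419, -2.004, 0.001]
contact_force: [0.1, 0.6, -2.9]
grip_width: 0.0577
```

>>> carry_out --offset '[[0,0,0.008],[0,0,0.016],[0,0,0.024],[0,0,0.032],[0,0,0.04],[0,0,0.048],[0,0,0.054],[0,0,0.054]]' --turn '[[0,0,0],[0,0,0],[0,0,0],[0,0,0],[0,0,0],[0,0,0],[0,0,0],[0,0,0]]'

```text
clock: 16.35
tcp_pos: [0.4981, 0.2403, 0.0687]
orientation: [-2.419, -2.004, 0.001]
contact_force: [-0.4, 0.5, -2.7]
grip_width: 0.0584
```

```bash
python3 - <<'E'
from g import *
o=r.get_obs();print(o["clock"],o["tcp_pos"],o["grip_width"],o["contact_force"])
f=imaging.grab_frame("side"); T=imaging.grab_frame("top"); W=imaging.grab_frame("wrist")
def cr(p,x0,y0,x1,y1): return cv2.resize(np.ascontiguousarray(p["pixels"][y0:y1,x0:x1,::-1]),(400,300),interpolation=cv2.INTER_CUBIC)
cv2.imwrite("pics/m2.png",np.vstack([np.hstack([cr(f,110,190,210,265),cr(T,100,185,200,260)]),np.hstack([cr(W,0,0,512,384),cr(W,170,140,340,268)])]))
E
```

```text
16.35 [0.4981 0.2403 0.0687] 0.0583647218686515 [-0.4336  0.4901 -2.7246]
```

View pics/m2.png

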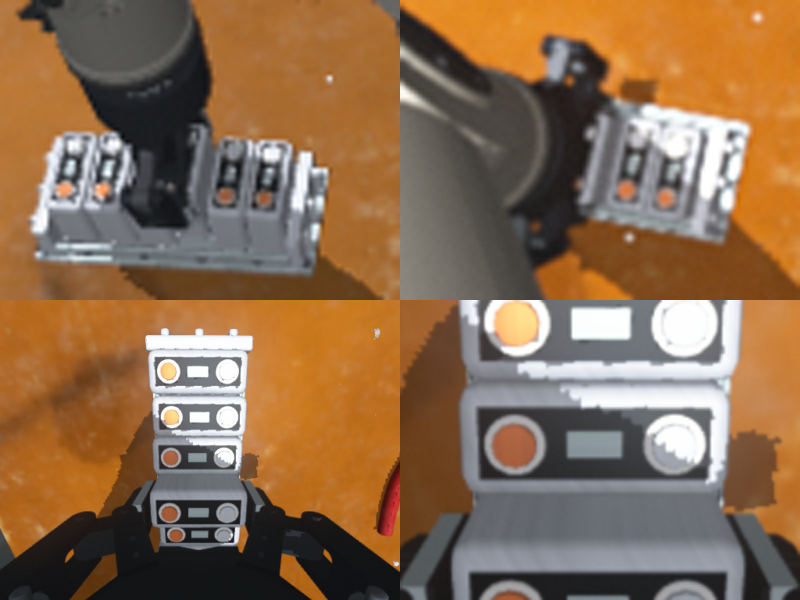

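The picture shows the cell entering between cells 2 and 3 (bottom-left tile, v≈513), with the row upright and pressed together. Continuing.

>>> carry_out --offset '[[0,0,0.008],[0,0,0.016],[0,0,0.024],[0,0,0.03],[0,0,0.034],[0,0,0.036],[0,0,0.038],[0,0,0.038]]' --turn '[[0,0,0],[0,0,0],[0,0,0],[0,0,0],[0,0,0],[0,0,0],[0,0,0],[0,0,0]]'

```text
clock: 17.3
tcp_pos: [0.4983, 0.2406, 0.0502]
orientation: [-2.419, -2.005, -0.0]
contact_force: [0.4, 2.8, -2.5]
grip_width: 0.0581
```

>>> carry_out --offset '[[0,0,0.001],[0,0,0.002],[0,0,0.003],[0,0,0.004],[0,0,0.004]]' --turn '[[0,0,0],[0,0,0],[0,0,0],[0,0,0],[0,0,0]]'

```text
clock: 17.8
tcp_pos: [0.4984, 0.2406, 0.049]
orientation: [2.419, 2.004, 0.0]
contact_force: [-1.3, 1.2, 8.1]
grip_width: 0.0586
```

>>> carry_out --offset '[[0,0,0.001],[0,0,0.002],[0,0,0.003],[0,0,0.003]]' --turn '[[0,0,0],[0,0,0],[0,0,0],[0,0,0]]'

```text
clock: 18.2
tcp_pos: [0.4984, 0.2406, 0.049]
orientation: [2.418, 2.004, 0.0]
contact_force: [-6.2, -2.3, 22.3]
grip_width: 0.058
```

It is bottomed out: the TCP is still while the force rises. Easing off, opening, lifting straight up.

>>> carry_out --offset '[[0,0,-0.003],[0,0,-0.003],[0,0,-0.003],[0,0,-0.003],[0,0,-0.003],[0,0,-0.003],[0,0,-0.003],[0,0,-0.003]]' --turn '[[0,0,0],[0,0,0],[0,0,0],[0,0,0],[0,0,0],[0,0,0],[0,0,0],[0,0,0]]' --hand 0

```text
clock: 19.0
tcp_pos: [0.4983, 0.2404, 0.0482]
orientation: [2.419, 2.004, -0.0]
contact_force: [-1.2, 1.1, -0.4]
grip_width: 0.0851
```

>>> carry_out --offset '[[0,0,-0.03],[0,0,-0.08],[0,0,-0.14],[0,0,-0.2],[0,0,-0.28],[-0.1,0,-0.34],[-0.2,0,-0.34],[-0.2,0,-0.34]]' --turn '[[0,0,0],[0,0,0],[0,0,0],[0,0,0],[0,0,0],[0,0,0],[0,0,0],[0,0,0]]'

```text
clock: 19.8
tcp_pos: [0.4795, 0.1363, 0.22]
orientation: [2.423, 1.994, -0.001]
contact_force: [1.1, -0.7, 0.3]
grip_width: 0.0852
```

```bash
python3 - <<'E'
from g import *
o=r.get_obs();print(o["clock"],o["tcp_pos"],o["grip_width"],o["contact_force"])
f=imaging.grab_frame("side"); W=imaging.grab_frame("wrist");W["name"]="wrist"
for d in look_for("row_cell_1","wrist"): print(d["score"],w(W,d["xyz"]))
for b in rectpose(W,"row_cell_1",.067,(.5,.25))+rectpose(W,"cell",.067,(.5,.25)): print(b)
def cr(p,x0,y0,x1,y1): return cv2.resize(np.ascontiguousarray(p["pixels"][y0:y1,x0:x1,::-1]),(400,500),interpolation=cv2.INTER_CUBIC)
cv2.imwrite("pics/m3.png",np.hstack([cr(f,110,180,210,305),cr(W,160,0,320,200)]))
E
```

```text
19.8 [0.4795 0.1363 0.22  ] 0.0852235877726948 [ 1.1165 -0.7152  0.317 ]
0.95 [0.5043 0.2705 0.0661]
0.93 [0.5052 0.293  0.065 ]
0.73 [0.4873 0.1935 0.0655]
0.68 [0.4981 0.2146 0.0671]
0.54 [0.5073 0.3064 0.0629]
(np.float64(0.042388319114541564), 0.96, array([507.2202, 291.7689]), [25.147106170654297, 58.03028106689453], -10.140892028808594)
(np.float64(0.057243482215596976), 0.95, array([509.2407, 306.4927]), [3.9125876426696777, 57.04962921142578], -11.04022216796875)
(np.float64(0.06059739911595441), 0.88, array([488.7161, 190.4625]), [25.012643814086914, 59.718544006347656], -11.081886291503906)
(np.float64(0.035246245555790284), 0.77, array([493.154, 215.425]), [25.682661056518555, 59.30717849731445], -11.0718994140625)
(np.float64(0.016965725525582596), 0.64, array([501.2524, 266.9194]), [27.199480056762695, 57.652671813964844], -12.22784423828125)
(np.float64(0.009314874975950706), 0.73, array([497.9139, 240.9217]), [25.284399032592773, 59.62059783935547], -10.03619384765625)
(np.float64(0.1768309740976601), 0.45, array([670.6929, 203.8141]), [41.70841598510742, 126.61312866210938], 76.59391784667969)
```

View pics/m3.png

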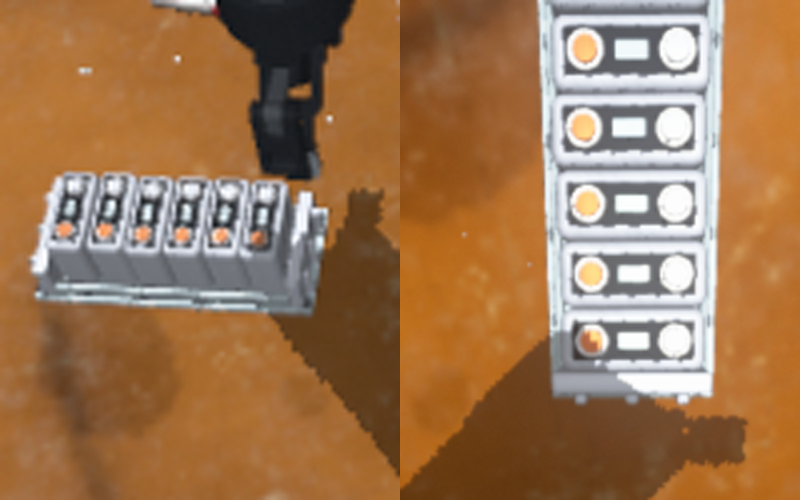

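All six cells stand level and square in the side and wrist views, and the gripper is clear. Handing in.

```bash
python3 -c "
from bench import r
print(r.hand_in()); print(r.get_obs()['clock'])"
```

```text
the job is handed in; nothing more can be done
None
the job is handed in; nothing more can be done
```

The tested cell is now seated in the row between cells 2 and 3, and the job was handed in at about 20 s of the 51 s allowed. The hand-in reported no verdict.

**What I did:**
1. I took the cell out of the grey-cheeked nest by its broad faces; the green nest was the look-alike.
2. I stood the cell on the bare bench, let go, and saw it upright and free in the wrist picture.
3. I took it again by its narrow ends and pushed it down into the gap until it stopped. The tool held at z = 0.049 m while the force rose to about 22 N.
4. I let go and lifted clear.

**Last checks:**
- **Final pictures:** they show six cells upright, level and square in the tray, with the gripper clear of everything.
- **Spacing:** the cell measured about 26 mm from each neighbour along the row, where 22 to 34 mm is allowed.
- **Angle:** the cell's outline was within about 1° of the tray's angle. Cell 3's outline read 1 to 2° off, which I put down to its visible side face.
- **Pliers, tape and brush:** I never touched them, but I did not measure their positions again at the end.

No check failed. The detector's 3D points and the outlines differed by up to about 6 mm, close to the accuracy given for it.

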